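# Hang the drain rack on the drip stand and set the funnel on it

### The arm

A 7-joint arm with a two-finger parallel gripper is mounted at the origin on a cart in front of the work surface, level with it; the furniture and walls round the work are solid. World frame = base frame: x ahead of the robot, y to its left, z up, the work surface at z = 0. Lengths are in m, angles in rad, forces in N, time in s.
With the tool pointing down it reaches from about 0.4 to 0.85 m from the base axis. Payload 10.4 kg.
Tool frame: the origin (TCP) lies between the finger pads; the fingertips stand ahead of it and the grasp point (between the pads) lies 5 mm behind it (manip.tip_extent is the z of the fingertips in the tool frame, in m); z points along the fingers, y is the line along which they close (so a half turn about z gives the same grasp; the last joint's range is limited). The gripper opens to 85 mm and grips with 20 to 120 N. Pads are 22 mm wide; open, the fingers measure 114 mm over their backs; the gripper's body (76 mm by 85 mm) begins 54 mm behind the grasp point. The pads swing forward as they close: fully open they stand 13 mm farther back than shut.
Start: joints at [-1.147, 0.332, -0.065, 1.46, 0.022, 1.35, -0.088], TCP at [0.27, 0.564, 0.245] pointing down, gripper open.
Joint ranges: [-2.6, 2.6], [-0.5, 2.12], [-1.47, 1.34], [0.16, 2.42], [-1.27, 4.41], [0.06, 2.06], [-2.6, 2.6]. Speed limits (rad/s): [2.22, 2.22, 2.79, 2.79, 3.14, 3.14, 3.14].

### API

Orientations are given as a unit quaternion [x, y, z, w].
In Python, from workcell import status, viewer, manip gives the robot as it stands.
- The arm moves only by the tool play_rows, never from a script. Its argument "plan" is one flat list of numbers, 7 for each row, row after row: the turn, a rotation vector about the tool's x, y, z in degrees, then the shift along the tool's x, y, z in m, then the opening, from 0 (shut) to 1 (fully open). In form: [ax, ay, az, dx, dy, dz, grip, ax, ay, az, dx, dy, dz, grip, ...]. A call has 1 to 20 rows; each row is the pose to reach, as a shift and turn from the pose commanded when the call began, along the tool's axes at that moment; what a row does not reach only later rows make up. A row lasts 1/8 s, in which the tool goes at most 62.5 mm and 10.7 degrees, less where a joint would pass 70% of its speed; a pose out of reach is approached as far as the arm can. A call with a gripper value outside its range is refused whole. The fingers move at their own pace and stop on an object; "squeeze" is the grip in N (left out, the last holds). Time passes only in rows, so rows that repeat a pose let the fingers close. It gives the time, the measured TCP pose, the force, the opening and the grip force at its end, in the units of the state.
- status.get_obs(): the state, without advancing time (a new reading comes with each control period).
- viewer.camera(name): name is "scene" or "top" or "wrist"; returns the picture (480x640x3 uint8, red, green, blue); there is no depth.
- viewer.camera_model(name): a dict with "fx", "fy", "cx", "cy" (pixels), "D" ([k1, k2, p1, p2, k3] as OpenCV has them; the pictures are not rectified), "R" (3x3) and "t" (3): a world point X has camera coordinates R X + t. Camera axes: x right, y down, z forward; pixel columns grow to the right and rows downward; lengths in m; the calibration is good to about 2 mm. A picture is of the moment at which its call begins: read the wrist's pose just before it. camera_model takes no time and is no camera call; for the wrist camera it gives the pose at the moment of the call.
- manip.hand_in(): hands the job in; it is judged then, once.
The state is a dict: "clock": time; "joint_pos": joint angles; "joint_velocities": joint speeds; "tau": joint torques, N m; "position": TCP position; "ee_rot": TCP orientation; "ft_force": force on the tool from outside, world axes, zero at the start; "torque": the same for the moment, N m; "grip_width": opening from 0.0 (shut) to 1.0 (fully open); "grasp_force": force on a finger pad.
Only numpy, scipy, OpenCV 4.12 (cv2) and the standard library are available. Lean on these libraries where they do the work, as an engineer would, in place of code of your own. Each camera call takes 0.05 s, during which the arm holds its last target. There are 200 camera calls.

### The job

Hang the wire drain rack by its flat top strap on the two hooks of the drip stand, so that the shelf is over the pan; make sure the strap is down in both hooks before you let go of it. Then stand the washed funnel, mouth down as it is now, inside the rim of the hung rack to drain. Do not knock any bottle over.

Things in the scene. Friction and masses are not known exactly. Their poses are not given: they have to be found in the camera images.
- stand: Fixed steel drip stand. Origin: on the counter, midway between its two upright posts (12 mm thick, 193 mm high, at y = -70 and +70 of this frame). +x points from the hooks to the back, y along the line of posts, z up. A drip pan 185 x 230 x 16 mm lies at the foot, from x = -160 to +25 mm. Between the posts only a thin tie bar, 85 mm up.
- hook_left (a point): Seat of the stand's left hook (y = +70 mm): middle of its throat, on its floor, 175 mm over the counter, 16 mm in front of the post's axis. Each hook is an 8 mm rod that leaves the post to the front (-x) and turns up. Throat 17.5 mm from post to tip; the tip flares forward, its top 26 mm over the seat. Same axes as the stand. The strap is offered over the tips from the front, then lowered.
- hook_right (a point): Seat of the stand's right hook (y = -70 mm), otherwise as hook_left; 140 mm apart.
- rack_grip (a point): Middle of the rack's strap, where it is gripped from above. Steel wire rack, about 0.32 kg: shelf 140 deep x 200 wide mm, rim 33 mm high; along its back edge wires rise to a flat strap 200 long, 26 high, 4 mm thick, top 146 mm over the underside; this point 133 mm. +x: from shelf to strap (to the back), y along the strap, z up. Strap bare within 45 mm of its middle. Hung, +x agrees with the stand's.
- rack_seat_left (a point): Point on the lower edge of the strap, 70 mm to +y of its middle and 13 mm below it, that comes to rest on hook_left. The hook passes under the strap between two upright wires, 50 and 90 mm from the middle (6 mm thick): 13 mm play to each side.
- rack_seat_right (a point): The same at 70 mm to -y of the strap's middle; rests on hook_right. Two rubber bumpers at the rack's back, 103 mm below the strap's middle, reach 5 mm behind the strap's mid-plane and lean on the posts when it hangs; the shelf then slopes to the front by up to 6 degrees.
- rack_floor (a point): Middle of the rack's wire shelf, on the wires, 8 mm over the underside; strap's mid-plane 70 mm to +x of it. Free inside the rim: 132 mm along x, 192 mm along y. Same axes as rack_grip.
- funnel_mid (a point): Centre of the loose steel funnel, on its axis, half-way up (54 mm over its rim). It stands mouth down: mouth 101 mm wide, 108 mm high; the spout on top, from 61 mm up, is 28 mm wide at its foot and 16 mm at its end; grip it about 85 to 90 mm up. Body solid below 61 mm. A small hanging tab reaches 22 mm out of the mouth's rim to -y. z up. 0.085 kg.
- rack: The wire drain rack; origin at the middle of the shelf's underside, axes as rack_grip. Its centre of mass lies about 35 mm in front (-x) of the strap. Lifted over the stand, its underside hangs 146 mm below the strap's top.
- funnel: The funnel; origin on the plane of its rim, 11 mm to -y of its axis, axes as funnel_mid.
- bottle_back: Full bottle with black cap, 77 mm wide, 222 mm high, 0.93 kg, loose, by the back wall; origin at the centre of its foot.
- bottle_corner: Another such bottle, loose, by the back wall behind the funnel; origin at the centre of its foot.
- bottle_side: Another such bottle, loose, to the right of the stand; origin at the centre of its foot.

How it is judged:
On the way, in this order (a step that is already met when the one before it is completed fails the run):
1. the strap lies down in both hooks while the rack is still held (x of rack_seat_left in the frame of hook_left between -0.0085 and 0.0085 m and y of rack_seat_left in the frame of hook_left between -0.018 and 0.018 m and z of rack_seat_left in the frame of hook_left between -0.004 and 0.004 m and x of rack_seat_right in the frame of hook_right between -0.0085 and 0.0085 m and y of rack_seat_right in the frame of hook_right between -0.018 and 0.018 m and z of rack_seat_right in the frame of hook_right between -0.004 and 0.004 m and angle between rack_grip's own z axis and vertical below 0.16 rad and contact force between the fingers and rack above 0.5 N), for 0.1 s.
2. the rack is let go and hangs on both hooks (x of rack_seat_left in the frame of hook_left between -0.0085 and 0.0085 m and y of rack_seat_left in the frame of hook_left between -0.018 and 0.018 m and z of rack_seat_left in the frame of hook_left between -0.004 and 0.004 m and x of rack_seat_right in the frame of hook_right between -0.0085 and 0.0085 m and y of rack_seat_right in the frame of hook_right between -0.018 and 0.018 m and z of rack_seat_right in the frame of hook_right between -0.004 and 0.004 m and angle between rack_grip's own z axis and vertical below 0.16 rad and contact force between the fingers and rack below 0.05 N), for 0.3 s.
At the end, for the whole second after the job is handed in: The rack hangs released on both hooks: both seats within 4 mm of the hook floor in height, in the throat, rack tilted under 9 degrees. The funnel stands mouth down inside the rim, axis within 22 mm (front-back) and 52 mm (sideways) of the shelf's middle, tilt under 12 degrees. All at rest (all of step 2 and x of funnel_mid in the frame of rack_floor between -0.022 and 0.022 m and y of funnel_mid in the frame of rack_floor between -0.052 and 0.052 m and z of funnel_mid in the frame of rack_floor between 0.046 and 0.062 m and angle between funnel_mid's own z axis and vertical below 0.22 rad and contact force between the fingers and funnel below 0.05 N and linear speed of each of rack, funnel below 0.02 m/s); the robot touches nothing.
It fails at once if a bottle is knocked over (angle between any of bottle_back, bottle_corner, bottle_side's own z axis and vertical above 0.4 rad).
It also fails if it takes over 67 s, if anything falls off the work surface, if the arm or the gripper's body presses on something with over 40 N, if the wrist force passes 120 N, or if a joint passes its speed limit or range.

## Working session

There is one attempt and no reset: what is moved stays moved. The work goes in short steps, Python scripts to look and compute and a tool call to move; the robot and the scene stay as the last step left them, time stands still between calls to the robot, and variables do not carry over. Pictures are saved under pics/ and viewed, at most 10 in all, crops included, and the job is handed in when it is done.

Besides the shell and the picture viewer there is one more tool, called by a JSON object that holds its "name" and its "arguments", one argument or row to a line. play_rows: Moves the arm, as the interface text tells. Its arguments: {"type":"object","properties":{"plan":{"type":"array","items":{"type":"number"}},"squeeze":{"type":"number"}},"required":["plan"]}

```bash
mkdir -p pics; ls; python3 - <<'E'
from workcell import status, viewer, manip
import cv2, numpy as np
np.set_printoptions(precision=4,suppress=True)
for n in ["scene","top"]:
    im=viewer.camera(n); cv2.imwrite(f"pics/{n}0.png",im[:,:,::-1])
    print(n,viewer.camera_model(n))
o=status.get_obs(); print(o); print(manip.tip_extent)
print(viewer.camera_model("wrist"))
E
```

```text
pics
scene {'fx': 572.8722871286162, 'fy': 572.8722871286162, 'cx': 321.51550760911095, 'cy': 244.17535678070738, 'D': array([-0.0293,  0.    ,  0.    ,  0.    ,  0.    ]), 'R': array([[-0.8509, -0.5251, -0.0173],
       [-0.3153,  0.5367, -0.7827],
       [ 0.4202, -0.6605, -0.6222]]), 't': array([0.4376, 0.3761, 1.4723])}
top {'fx': 467.5399693553979, 'fy': 467.5399693553979, 'cx': 322.27177275695556, 'cy': 242.14961068813216, 'D': array([-0.1021,  0.    ,  0.    ,  0.    ,  0.    ]), 'R': array([[-0.0198, -0.9997, -0.013 ],
       [-0.9954,  0.0209, -0.0939],
       [ 0.0941,  0.0111, -0.9955]]), 't': array([-0.1292,  0.6231,  1.2698])}
{'clock': 0.1, 'joint_pos': array([-1.1466,  0.3328, -0.0647,  1.4609,  0.0216,  1.3499, -0.0885]), 'joint_velocities': array([ 0.0022, -0.0008, -0.0007, -0.0014,  0.0002, -0.0001,  0.0008]), 'tau': array([  0.0007, -62.6749,   0.0485, -39.2433,   0.0163,   0.0069,
         0.    ]), 'position': array([0.2699, 0.5634, 0.2446]), 'ee_rot': array([ 0.2215,  0.9752, -0.0006, -0.0001]), 'ft_force': array([ 0.2695,  0.2752, -0.7019]), 'torque': array([-0.0076,  0.0321,  0.0301]), 'grasp_force': 0.0, 'grip_width': 0.999295070026207}
0.014
{'fx': 345.8022890110647, 'fy': 345.8022890110647, 'cx': 322.2124125937796, 'cy': 243.95493182981855, 'D': array([-0.0206,  0.    ,  0.    ,  0.    ,  0.    ]), 'R': array([[ 0.4315,  0.9021, -0.002 ],
       [ 0.8527, -0.4071,  0.3272],
       [ 0.2944, -0.1429, -0.9449]]), 't': array([-0.6236, -0.042 ,  0.382 ])}
```

View pics/scene0.png

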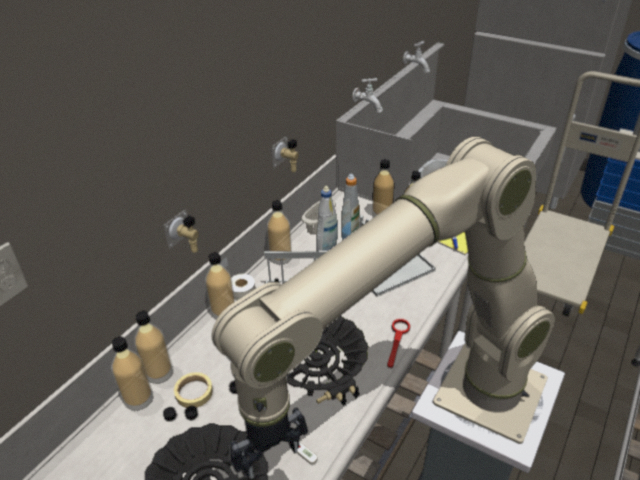

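View pics/top0.png

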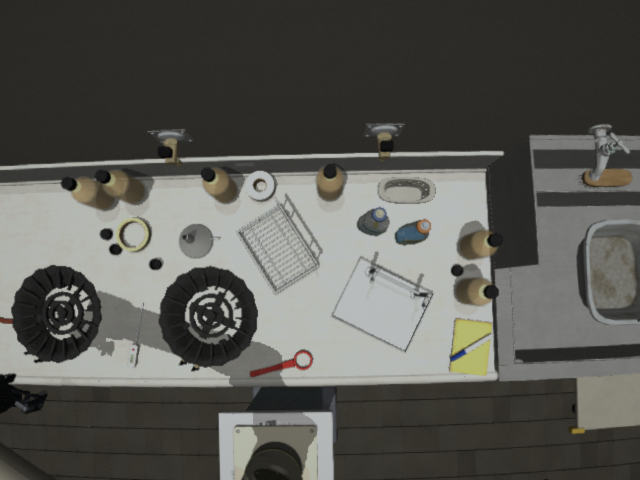

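Top view: rack near (280,245) with its strap to the upper right, running from about (287,197) to (320,255). Stand posts are near (374,265) and (428,292), and the funnel is at (197,240). I'll zoom in.

```bash
cat > h.py <<'E'
from workcell import status, viewer, manip
import cv2, numpy as np
from scipy.spatial.transform import Rotation as Rot
np.set_printoptions(precision=4,suppress=True)
def K(m): return np.array([[m['fx'],0,m['cx']],[0,m['fy'],m['cy']],[0,0,1.]])
def plane(m,px,z):
    "pixels -> world points at height z"
    u=cv2.undistortPoints(np.array(px,float).reshape(-1,1,2),K(m),m['D'])[:,0]
    d=np.c_[u,np.ones(len(u))]@m['R']; c=-m['R'].T@m['t']
    return c+d*((np.broadcast_to(z,len(d))-c[2])/d[:,2])[:,None]
def proj(m,X):
    return cv2.projectPoints(np.array(X,float).reshape(-1,1,3),cv2.Rodrigues(m['R'])[0],m['t'],K(m),m['D'])[0][:,0]
E
python3 - <<'E'
from h import *
im=cv2.imread("pics/top0.png")
cv2.imwrite("pics/crop1.png",cv2.resize(im[165:359,175:441],None,fx=3,fy=3,interpolation=cv2.INTER_CUBIC))
E
```

```text
(no output)
```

View pics/crop1.png

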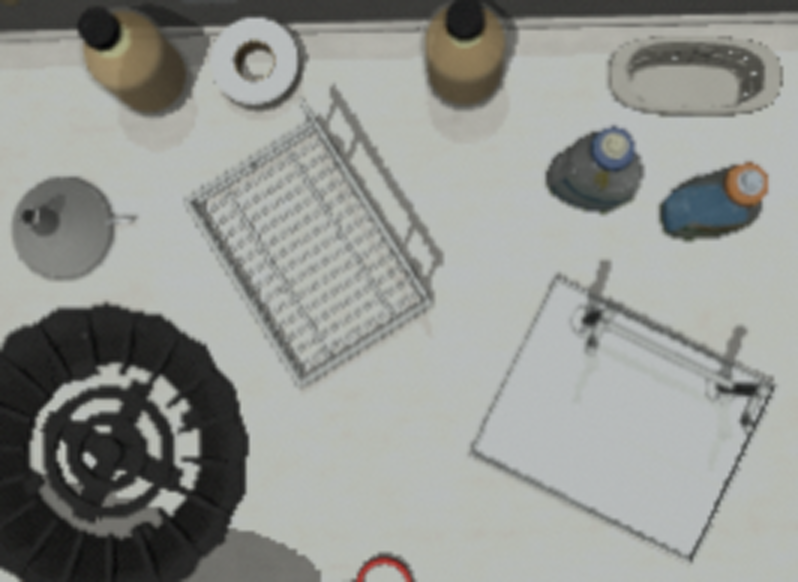

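Crop: strap top runs (333,90)–(440,257), shelf corners are (315,120), (432,298), (303,383) and (192,200). Pan corners are (558,278), (773,383), (690,557) and (472,452). Funnel body is centred at (64,228) and its tab is at (130,218).

```bash
python3 - <<'E'
from h import *
m=viewer.camera_model("top"); C=-m['R'].T@m['t']; print("cam",C, "nadir px crop",(proj(m,[[C[0],C[1],0]])-[175,165])*3)
c=lambda *p:[(a/3+175-1/3,b/3+165-1/3) for a,b in p]
P=plane(m,c((558,278),(773,383),(690,557),(472,452)),.016); print("pan",P, np.linalg.norm(P-np.roll(P,-1,0),axis=1))
x=(P[0]+P[1]-P[2]-P[3])[:2]; y=(P[0]+P[3]-P[1]-P[2])[:2]
yaw=np.arctan2(x[1],x[0]); yaw2=np.arctan2(-y[0],y[1]); print("stand yaw",np.degrees([yaw,yaw2]))
yw=(yaw+yaw2)/2; Rz=lambda a:np.array([[np.cos(a),-np.sin(a)],[np.sin(a),np.cos(a)]])
S=P.mean(0)[:2]+Rz(yw)@[0.0675,0]; print("stand",S)
for n,p in dict(posttopL=(0,.07,.193),posttopR=(0,-.07,.193),seatL=(-.016,.07,.175),tipL=(-.029,.07,.201),tipR=(-.029,-.07,.201)).items():
    print(n,(proj(m,[[*(S+Rz(yw)@p[:2]),p[2]]])-[175,165])*3)
Q=plane(m,c((333,90),(440,257)),.146); print("strap",Q,np.linalg.norm(Q[0]-Q[1]))
d=Q[0]-Q[1]; print("rack yaw",np.degrees(np.arctan2(-d[0],d[1])),Q.mean(0))
F=plane(m,c((315,120),(432,298),(303,383),(192,200)),.033); print(F,np.linalg.norm(F-np.roll(F,-1,0),axis=1),F.mean(0))
d=F[0]+F[3]-F[1]-F[2];print(np.degrees(np.arctan2(-d[0],d[1])))
x=F[0]+F[1]-F[2]-F[3];print(np.degrees(np.arctan2(x[1],x[0])))
print("fun",plane(m,c((64,228)),0.02),plane(m,c((33,214)),.108))
print("tab",plane(m,c((64,228),(135,218)),.002))
# colours near the stand for wrist later
E
```

```text
cam [ 0.4982 -0.1563  1.3209] nadir px crop [[460.1395 363.5654]]
pan [[ 0.5767 -0.2482  0.016 ]
 [ 0.4747 -0.4456  0.016 ]
 [ 0.3168 -0.3633  0.016 ]
 [ 0.4175 -0.1646  0.016 ]] [0.2222 0.1781 0.2227 0.1798]
stand yaw [-27.5995 -27.1014]
stand [ 0.5063 -0.3364]
posttopL [[605.8341 310.1563]]
posttopR [[762.628  386.8425]]
seatL [[595.0629 328.6129]]
tipL [[591.1107 342.4723]]
tipR [[749.2989 419.9048]]
strap [[ 0.7331 -0.0521  0.146 ]
 [ 0.5886 -0.1404  0.146 ]] 0.169364058421669
rack yaw -58.55441716065202 [ 0.6608 -0.0962  0.146 ]
[[ 0.7277 -0.0249  0.033 ]
 [ 0.5597 -0.1308  0.033 ]
 [ 0.4841 -0.0111  0.033 ]
 [ 0.6551  0.0906  0.033 ]] [0.1986 0.1416 0.199  0.1364] [ 0.6066 -0.019   0.033 ]
-58.519528558672576
-57.80012254447293
fun [[0.6329 0.2151 0.02  ]] [[0.6367 0.2179 0.108 ]]
tab [[0.6347 0.2202 0.002 ]
 [0.6428 0.1514 0.002 ]]
```

```bash
cat >> h.py <<'E'
def Rdown(deg):
    "tool down, tool y at yaw deg"
    a=np.radians(deg); y=np.array([np.cos(a),np.sin(a),0]); z=np.array([0,0,-1.])
    return np.c_[np.cross(y,z),y,z]
def rel(p,deg,o=None,frm=None):
    "turn (deg) and shift from the pose now (or frm=(pos,deg)) to TCP p, tool y at deg"
    if frm: p0,R0=np.array(frm[0]),Rdown(frm[1])
    else:
        o=o or status.get_obs(); p0,R0=o['position'],Rot.from_quat(o['ee_rot']).as_matrix()
    return np.round(np.degrees(Rot.from_matrix(R0.T@Rdown(deg)).as_rotvec()),2),np.round(R0.T@(np.array(p)-p0),4)
E
python3 - <<'E'
from h import *
m=viewer.camera_model("wrist"); o=status.get_obs(); Rt=Rot.from_quat(o['ee_rot']).as_matrix()
C=-m['R'].T@m['t']; print("cam in tool",Rt.T@(C-o['position']),"\n",m['R']@Rt)
print(rel((.62,-.06,.33),-58.3))
t=viewer.camera_model("top")
print("bottles", plane(t,[(494,292),(496,239),(330,170),(208,174),(379,213)],.22))
# rack points
a=np.radians(-58.3);R=np.array([[np.cos(a),-np.sin(a)],[np.sin(a),np.cos(a)]])
for p in [(.07,.1,.146),(.07,-.1,.146),(.07,.1,.12),(.07,.1,0)]:
    print((proj(t,[[*(np.array([.6066,-.019])+R@p[:2]),p[2]]])-[175,165])*3)
E
```

```text
cam in tool [ 0.0857 -0.0005 -0.1288] 
 [[ 0.0006  1.      0.0008]
 [-0.945   0.0008 -0.3271]
 [-0.3271 -0.0005  0.945 ]]
(array([ -0.04,   0.08, 122.7 ]), array([-0.585 , -0.411 , -0.0848]))
bottles [[ 0.4752 -0.548   0.22  ]
 [ 0.6011 -0.5593  0.22  ]
 [ 0.7762 -0.166   0.22  ]
 [ 0.7742  0.13    0.22  ]
 [ 0.6691 -0.2804  0.22  ]]
[[301.569   95.0438]]
[[428.6096 292.2345]]
[[304.9191 100.7275]]
[[318.7164 124.1308]]
```

{"name": "play_rows", "arguments": {
  "plan": [0, 0, 122.7, -0.614, -0.418, -0.085, 1, 0, 0, 122.7, -0.614, -0.418, -0.085, 1, 0, 0, 122.7, -0.614, -0.418, -0.085, 1, 0, 0, 122.7, -0.614, -0.418, -0.085, 1, 0, 0, 122.7, -0.614, -0.418, -0.085, 1, 0, 0, 122.7, -0.614, -0.418, -0.085, 1, 0, 0, 122.7, -0.614, -0.418, -0.085, 1, 0, 0, 122.7, -0.614, -0.418, -0.085, 1, 0, 0, 122.7, -0.614, -0.418, -0.085, 1, 0, 0, 122.7, -0.614, -0.418, -0.085, 1, 0, 0, 122.7, -0.614, -0.418, -0.085, 1, 0, 0, 122.7, -0.614, -0.418, -0.085, 1, 0, 0, 122.7, -0.614, -0.418, -0.085, 1, 0, 0, 122.7, -0.614, -0.418, -0.085, 1, 0, 0, 122.7, -0.614, -0.418, -0.085, 1, 0, 0, 122.7, -0.614, -0.418, -0.085, 1]
}}

```text
clock: 2.1
position: [0.643, -0.0772, 0.3305]
ee_rot: [0.962, 0.274, 0.0, -0.0]
ft_force: [-0.6, -0.1, -0.3]
grip_width: 1.0
grasp_force: 0.0
```

```bash
python3 - <<'E'
from h import *
m=viewer.camera_model("wrist"); im=viewer.camera("wrist"); cv2.imwrite("pics/w1.png",im[:,:,::-1])
np.savez("w1.npz",**m); o=status.get_obs(); print(o['clock'],o['position'],o['joint_pos'])
a=np.radians(-58.3);R=np.array([[np.cos(a),-np.sin(a)],[np.sin(a),np.cos(a)]])
for p in [(.07,.1,.146),(.07,-.1,.146),(.07,0,.146)]: print(proj(m,[[*(np.array([.6066,-.019])+R@p[:2]),p[2]]]))
E
```

```text
2.15 [ 0.643  -0.0775  0.3306] [-0.3829  0.3939  0.6153  1.2812 -0.2243  1.5339 -0.8122]
[[324.9146 104.0709]]
[[323.9004 312.7951]]
[[324.3609 218.8058]]
```

View pics/w1.png

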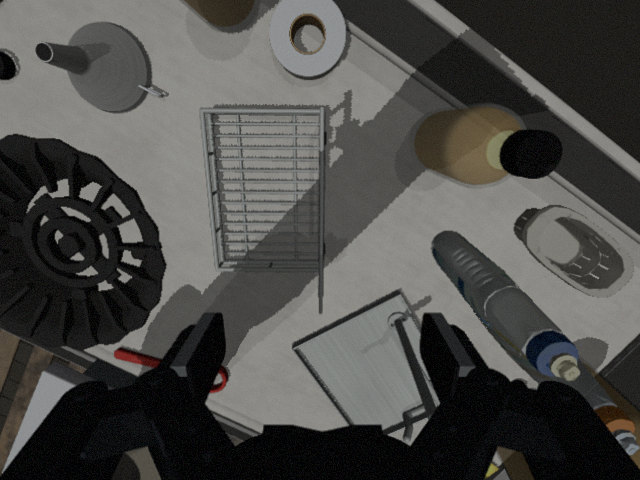

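Wrist view: the strap is a thin vertical line from (325,107) to (321,312), within 2 px of the prediction. The stand's hooks are at lower right, near (397,318) and (410,412).

```bash
python3 - <<'E'
from h import *
m=dict(np.load("w1.npz"))
Q=plane(m,[(325,107),(321,312)],.146);d=Q[0]-Q[1]
yaw=np.degrees(np.arctan2(-d[0],d[1])); print(Q,Q.mean(0),yaw,np.linalg.norm(d))
g=Q.mean(0)[:2]
print(rel((*g,.128),-58.8))
a=np.radians(-27.35);u=np.array([np.cos(a),np.sin(a)])
s=np.array([.5063,-.3364])
for n,dx,z in [("front",-.09,.26),("over",-.016,.26),("seat",-.016,.183)]:
    print(n,rel((*(s+u*dx),z),-27.35,frm=((*g,.128),-58.8)))
E
```

```text
[[ 0.7265 -0.0273  0.146 ]
 [ 0.5575 -0.1281  0.146 ]] [ 0.642  -0.0777  0.146 ] -59.19550994585524 0.19678588871292407
(array([-0.03, -0.04,  0.59]), array([-0.0011, -0.0003,  0.2026]))
front (array([  0.  ,   0.  , -31.45]), array([-0.2971,  0.0742, -0.132 ]))
over (array([  0.  ,   0.  , -31.45]), array([-0.2585,  0.1373, -0.132 ]))
seat (array([  0.  ,   0.  , -31.45]), array([-0.2585,  0.1373, -0.055 ]))
```

{"name": "play_rows", "arguments": {
  "plan": [0, 0, 0.6, -0.001, 0, 0.06, 1, 0, 0, 0.6, -0.001, 0, 0.12, 1, 0, 0, 0.6, -0.001, 0, 0.17, 1, 0, 0, 0.6, -0.001, 0, 0.195, 1, 0, 0, 0.6, -0.001, 0, 0.2025, 1, 0, 0, 0.6, -0.001, 0, 0.2025, 0, 0, 0, 0.6, -0.001, 0, 0.2025, 0, 0, 0, 0.6, -0.001, 0, 0.2025, 0, 0, 0, 0.6, -0.001, 0, 0.2025, 0, 0, 0, 0.6, -0.001, 0, 0.2025, 0, 0, 0, 0.6, -0.001, 0, 0.2025, 0, 0, 0, 0.6, -0.001, 0, 0.2025, 0, 0, 0, 0.6, -0.001, 0, 0.2025, 0],
  "squeeze": 90
}}

```text
clock: 3.78
position: [0.6425, -0.0789, 0.1283]
ee_rot: [0.963, 0.268, 0.0, -0.0]
ft_force: [-1.7, 1.5, 4.9]
grip_width: 0.03
grasp_force: 88.6
```

{"name": "play_rows", "arguments": {
  "plan": [0, 0, 0, 0, 0, -0.015, 0, 0, 0, 0, 0, 0, -0.05, 0, 0, 0, 0, 0, 0, -0.09, 0, 0, 0, 0, 0, 0, -0.125, 0, 0, 0, 0, 0, 0, -0.134, 0, 0, 0, -3, -0.025, 0.006, -0.134, 0, 0, 0, -7, -0.065, 0.016, -0.134, 0, 0, 0, -11, -0.105, 0.026, -0.134, 0, 0, 0, -15, -0.145, 0.036, -0.134, 0, 0, 0, -19, -0.185, 0.046, -0.134, 0, 0, 0, -23, -0.225, 0.056, -0.134, 0, 0, 0, -27, -0.26, 0.065, -0.134, 0, 0, 0, -30, -0.285, 0.071, -0.134, 0, 0, 0, -31.5, -0.297, 0.074, -0.134, 0, 0, 0, -31.5, -0.297, 0.074, -0.134, 0, 0, 0, -31.5, -0.297, 0.074, -0.134, 0, 0, 0, -31.5, -0.297, 0.074, -0.134, 0]
}}

```text
clock: 5.9
position: [0.4267, -0.2952, 0.2614]
ee_rot: [0.854, 0.52, -0.0, -0.0]
ft_force: [-0.0, -0.6, -2.5]
grip_width: 0.029
grasp_force: 88.1
```

```bash
python3 - <<'E'
from h import *
o=status.get_obs()
m=viewer.camera_model("wrist"); im=viewer.camera("wrist"); cv2.imwrite("pics/w2.png",im[:,:,::-1]); np.savez("w2.npz",**m)
print(o['clock'],o['position'],np.degrees(np.arctan2(*(Rot.from_quat(o['ee_rot']).as_matrix()[:2,1][::-1]))),o['grip_width'])
a=np.radians(-27.35);R=np.array([[np.cos(a),-np.sin(a)],[np.sin(a),np.cos(a)]])
for p in [(0,.07,.193),(0,-.07,.193),(-.029,.07,.201),(-.029,-.07,.201)]: print(proj(m,[[*(np.array([.5063,-.3364])+R@p[:2]),p[2]]]))
E
```

```text
5.9 [ 0.4267 -0.2952  0.2614] -27.34892143166057 0.02850459283980914
[[485.8485 151.3102]]
[[454.0831 361.2889]]
[[438.499  152.1513]]
[[415.0294 369.2048]]
```

View pics/w2.png

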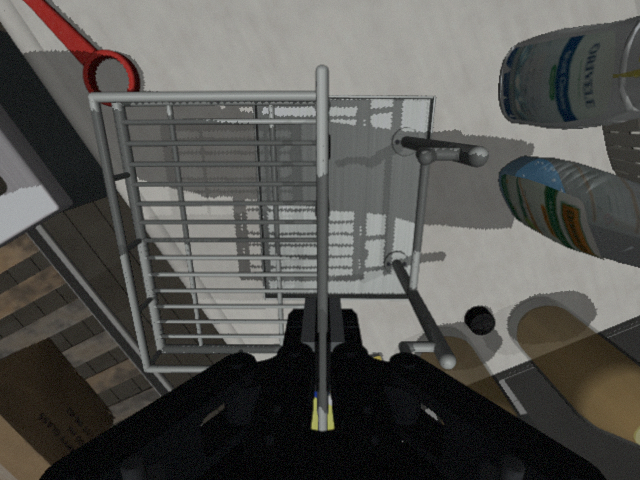

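Wrist view: post tops are at (479,155) and (447,361), hook tips near (428,157) and (405,348). The strap is level in the grip, with ends at (322,68) and (322,430).

```bash
python3 - <<'E'
from h import *
m=dict(np.load("w2.npz"))
P=plane(m,[(479,155),(447,361)],.193); T=plane(m,[(428,157),(405,348)],.201)
d=P[0]-P[1]; print("posts",P,np.linalg.norm(d),"yaw",np.degrees(np.arctan2(-d[0],d[1])),"mid",P.mean(0))
d=T[0]-T[1]; print("tips",T,np.linalg.norm(d),np.degrees(np.arctan2(-d[0],d[1])),T.mean(0))
Q=plane(m,[(322,68),(322,430)],.279); d=Q[0]-Q[1]; print("strap",Q,np.linalg.norm(d),np.degrees(np.arctan2(-d[0],d[1])),Q.mean(0))
im=cv2.imread("pics/w2.png")
cv2.imwrite("pics/c2.png",np.hstack([cv2.resize(im[115:195,390:500],(440*4//5*1,256*1),interpolation=cv2.INTER_CUBIC),cv2.resize(im[310:390,370:480],(352,256),interpolation=cv2.INTER_CUBIC)]))
E
```

```text
posts [[ 0.5344 -0.2744  0.193 ]
 [ 0.4699 -0.3961  0.193 ]] 0.13772346594545493 yaw -27.929201052071022 mid [ 0.5021 -0.3352  0.193 ]
tips [[ 0.5068 -0.2607  0.201 ]
 [ 0.4489 -0.3666  0.201 ]] 0.12070853118210961 -28.63761566736164 [ 0.4778 -0.3137  0.201 ]
strap [[ 0.4712 -0.2063  0.279 ]
 [ 0.4082 -0.3282  0.279 ]] 0.13726819302445467 -27.322465601361692 [ 0.4397 -0.2673  0.279 ]
```

View pics/c2.png

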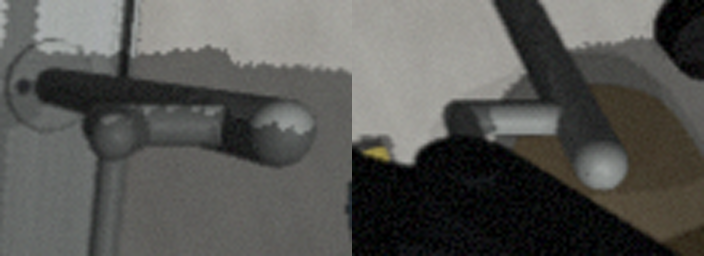

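Left post top is at (478,156), right at (447.5,361.6), and the right tip is hidden behind the gripper. I'll move over the throat, still above the tips, and re-check.

{"name": "play_rows", "arguments": {
  "plan": [0, 0, 0.3, 0, 0.012, 0, 0, 0, 0, 0.3, -0.001, 0.03, 0.005, 0, 0, 0, 0.3, -0.001, 0.05, 0.01, 0, 0, 0, 0.3, -0.001, 0.065, 0.015, 0, 0, 0, 0.3, -0.001, 0.071, 0.02, 0, 0, 0, 0.3, -0.001, 0.071, 0.02, 0, 0, 0, 0.3, -0.001, 0.071, 0.02, 0]
}}

```text
clock: 6.82
position: [0.4885, -0.3294, 0.2419]
ee_rot: [0.856, 0.517, 0.0, -0.0]
ft_force: [0.2, -0.1, -2.8]
grip_width: 0.034
grasp_force: 88.2
```

```bash
python3 - <<'E'
from h import *
o=status.get_obs()
m=viewer.camera_model("wrist"); im=viewer.camera("wrist"); cv2.imwrite("pics/w3.png",im[:,:,::-1]); np.savez("w3.npz",**m)
print(o['clock'],o['position'],o['ft_force'],o['grip_width'])
cv2.imwrite("pics/c3.png",cv2.resize(im[50:450,200:480,::-1],None,fx=1.4,fy=1.4,interpolation=cv2.INTER_CUBIC))
E
```

```text
6.825 [ 0.4885 -0.3294  0.2419] [ 0.2248 -0.1158 -2.7655] 0.03383274277963338
```

View pics/c3.png

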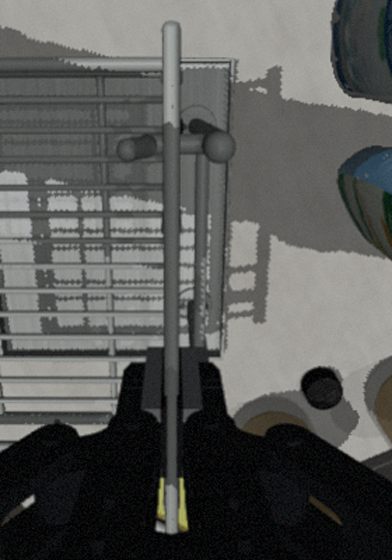

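Strap line is at crop x≈172, between the left tip (133,148) and the left post (219,149). The right hook is hidden by the finger.

```bash
python3 - <<'E'
from h import *
m=dict(np.load("w3.npz")); o=status.get_obs(); R=Rot.from_quat(o['ee_rot']).as_matrix()
for n,p,z in [("tip",(295,155.7),.2),("post",(356.4,156.4),.193),("strapend",(322.5,70),.259),("straplow",(322.5,300),.259)]:
    print(n,(R.T@(plane(m,[p],z)[0]-o['position'])))
E
```

```text
tip [ 0.0695 -0.0143  0.0421]
post [0.0685 0.0159 0.0491]
strapend [ 0.0989 -0.0012 -0.0168]
straplow [ 0.0235 -0.0011 -0.0169]
```

{"name": "play_rows", "arguments": {
  "plan": [0, 0, 0.2, -0.001, 0.001, 0.01, 0, 0, 0, 0.2, -0.001, 0.001, 0.025, 0, 0, 0, 0.2, -0.001, 0.001, 0.04, 0, 0, 0, 0.2, -0.001, 0.001, 0.05, 0, 0, 0, 0.2, -0.001, 0.001, 0.056, 0, 0, 0, 0.2, -0.001, 0.001, 0.058, 0, 0, 0, 0.2, -0.001, 0.001, 0.058, 0, 0, 0, 0.2, -0.001, 0.001, 0.058, 0]
}}

```text
clock: 7.88
position: [0.4894, -0.331, 0.1842]
ee_rot: [0.857, 0.516, 0.0, 0.0]
ft_force: [0.1, -0.3, -3.1]
grip_width: 0.037
grasp_force: 88.1
```

{"name": "play_rows", "arguments": {
  "plan": [0, 0, 0, 0, 0, 0.001, 0, 0, 0, 0, 0, 0, 0.002, 0, 0, 0, 0, 0, 0, 0.003, 0, 0, 0, 0, 0, 0, 0.003, 0]
}}

```text
clock: 8.38
position: [0.4896, -0.3311, 0.1828]
ee_rot: [0.857, 0.516, 0.001, 0.0]
ft_force: [-4.9, 4.8, 15.7]
grip_width: 0.031
grasp_force: 91.2
```

```bash
python3 - <<'E'
from h import *
o=status.get_obs(); print(o['ft_force'],o['torque'],o['position'],Rot.from_quat(o['ee_rot']).as_rotvec())
R=Rot.from_quat(o['ee_rot']).as_matrix(); print("tool frame",R.T@o['ft_force'],R.T@o['torque'])
for n in ["wrist","scene"]: cv2.imwrite(f"pics/{n}4.png",viewer.camera(n)[:,:,::-1])
a=cv2.imread("pics/wrist4.png")[50:450,200:480]; s=cv2.imread("pics/scene4.png")
m=viewer.camera_model("scene"); u=proj(m,[[.504,-.336,.18]])[0].astype(int); print(u)
b=s[max(u[1]-75,0):u[1]+75,u[0]-75:u[0]+75]; cv2.imwrite("pics/c4.png",np.hstack([a,cv2.resize(b,(400,400),interpolation=cv2.INTER_CUBIC)]))
E
```

```text
[-4.8644  4.7856 15.7421] [0.8973 1.1478 0.0372] [ 0.4896 -0.3311  0.1828] [2.6908 1.6199 0.0027]
tool frame [  1.9693  -6.5133 -15.7504] [ 1.4343  0.2559 -0.0353]
[379 210]
```

View pics/c4.png

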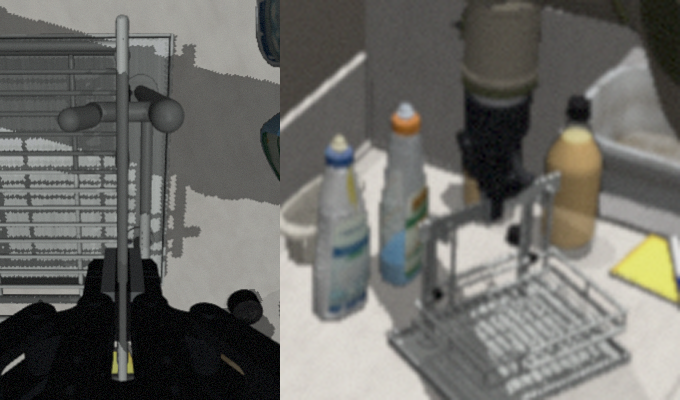

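Both hooks share the load: the roll moment is small, and the strap lies in the throat in the picture. Releasing and backing off upward.

{"name": "play_rows", "arguments": {
  "plan": [0, 0, 0, 0, 0, -0.001, 0, 0, 0, 0, 0, 0, -0.001, 0, 0, 0, 0, 0, 0, -0.001, 0.12, 0, 0, 0, 0, 0, -0.001, 0.3, 0, 0, 0, 0, 0, -0.001, 0.5, 0, 0, 0, 0, 0, -0.001, 0.5, 0, 0, 0, 0, 0, -0.001, 0.5, 0, 0, 0, 0, 0, -0.02, 0.5, 0, 0, 0, 0, 0, -0.06, 0.5, 0, 0, 0, 0, 0, -0.11, 0.5, 0, 0, 0, 0, 0, -0.16, 0.5, 0, 0, 0, 0, 0, -0.18, 0.5, 0, 0, 0, 0, 0, -0.18, 0.5]
}}

```text
clock: 10.1
position: [0.4895, -0.3314, 0.3633]
ee_rot: [0.857, 0.516, 0.001, 0.002]
ft_force: [-0.4, 1.2, -0.1]
grip_width: 0.5
grasp_force: 0.0
```

```bash
python3 - <<'E'
from h import *
o=status.get_obs(); print(o['clock'],o['position'],o['ft_force'])
m=viewer.camera_model("wrist"); im=viewer.camera("wrist"); np.savez("w5.npz",**m)
t=viewer.camera("top"); cv2.imwrite("pics/top5.png",t[:,:,::-1]); cv2.imwrite("pics/w5.png",im[:,:,::-1])
cv2.imwrite("pics/c5.png",np.hstack([im[:,80:480,::-1],cv2.resize(t[200:320,165:265,::-1],(400,480),interpolation=cv2.INTER_CUBIC)]))
E
```

```text
10.1 [ 0.4895 -0.3314  0.3633] [-0.3627  1.1873 -0.1049]
```

View pics/c5.png

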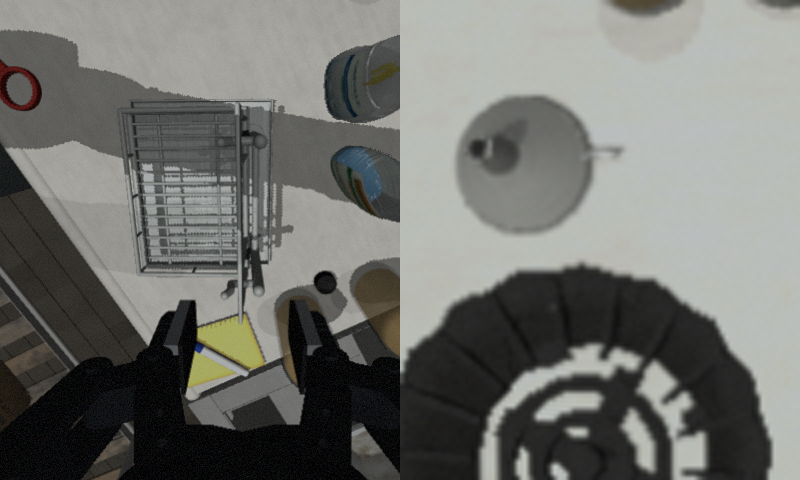

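Wrist view: rack hangs on both hooks over the pan, shelf rim corners at about (200,108) and (218,275) full-frame. Top crop: funnel disc centred at about (196,240.8) full-frame, tab at (220,238).

```bash
python3 - <<'E'
from h import *
t=viewer.camera_model("top")
P=plane(t,[(196.0,240.6),(219.8,237.7)],.003); print(P); S=plane(t,[(185.,236.5)],.108); print(S)
d=P[1]-P[0]; y=np.degrees(np.arctan2(d[0],-d[1])); print("funnel yaw",y)
f=(.635,.2175)
w=dict(np.load("w5.npz")); print("rim front corners", plane(w,[(200,108),(218,275)],[.088,.088]))
pk=-27.6+90+35
print("to funnel",rel((*f,.26),pk), "pos",pk)
E
```

```text
[[0.6348 0.2199 0.003 ]
 [0.6417 0.1508 0.003 ]]
[[0.6354 0.2197 0.108 ]]
funnel yaw 5.667845472026041
rim front corners [[ 0.4186 -0.1796  0.088 ]
 [ 0.3257 -0.3559  0.088 ]]
to funnel (array([   0.  ,   -0.02, -125.31]), array([ 0.5528, -0.1276,  0.1007])) pos 97.4
```

{"name": "play_rows", "arguments": {
  "plan": [0, 0, -125.3, 0.555, -0.128, 0.1, 0.7, 0, 0, -125.3, 0.555, -0.128, 0.1, 0.7, 0, 0, -125.3, 0.555, -0.128, 0.1, 0.7, 0, 0, -125.3, 0.555, -0.128, 0.1, 0.7, 0, 0, -125.3, 0.555, -0.128, 0.1, 0.7, 0, 0, -125.3, 0.555, -0.128, 0.1, 0.7, 0, 0, -125.3, 0.555, -0.128, 0.1, 0.7, 0, 0, -125.3, 0.555, -0.128, 0.1, 0.7, 0, 0, -125.3, 0.555, -0.128, 0.1, 0.7, 0, 0, -125.3, 0.555, -0.128, 0.1, 0.7, 0, 0, -125.3, 0.555, -0.128, 0.1, 0.7, 0, 0, -125.3, 0.555, -0.128, 0.1, 0.7, 0, 0, -125.3, 0.555, -0.128, 0.1, 0.7, 0, 0, -125.3, 0.555, -0.128, 0.1, 0.7, 0, 0, -125.3, 0.555, -0.128, 0.1, 0.7]
}}

```text
clock: 12.08
position: [0.6357, 0.2195, 0.2606]
ee_rot: [-0.064, 0.998, -0.0, -0.0]
ft_force: [0.4, -0.6, -0.1]
grip_width: 0.696
grasp_force: 0.0
```

```bash
python3 - <<'E'
from h import *
print(rel((.635,.2195,.083),97.4)); o=status.get_obs(); print(o['clock'],o['position'],o['joint_pos'])
m=viewer.camera_model("wrist"); im=viewer.camera("wrist"); cv2.imwrite("pics/w6.png",im[:,:,::-1])
g=cv2.cvtColor(im,cv2.COLOR_RGB2GRAY)
print("pred spout end, mouth",proj(m,[[.635,.2195,.108],[.635,.2195,0]]))
u,v=proj(m,[[.635,.2195,.108]])[0].astype(int)
# dark spout hole
b=(g[v-30:v+30,u-40:u+40]<60).astype(np.uint8); n,l,s,c=cv2.connectedComponentsWithStats(b)
for i in range(1,n):
    if s[i,4]>20: print(s[i],c[i]+[u-40,v-30])
E
```

```text
(array([-0.  , -0.02, -0.1 ]), array([0.0006, 0.0001, 0.1776]))
12.075 [0.6357 0.2195 0.2606] [-0.5043  0.4303  0.1477  1.3041 -0.0622  1.412   1.3383]
pred spout end, mouth [[322.1378 230.4792]
 [322.2205 203.1655]]
[27  9  6 18 49] [311.4694 218.0408]
[ 33  26  16  11 130] [322.5923 230.8692]
```

The spout hole is exactly where predicted. Descend and grip lightly.

{"name": "play_rows", "arguments": {
  "plan": [0, 0, 0, 0, 0, 0.05, 0.7, 0, 0, 0, 0, 0, 0.1, 0.7, 0, 0, 0, 0, 0, 0.15, 0.7, 0, 0, 0, 0, 0, 0.172, 0.7, 0, 0, 0, 0, 0, 0.1775, 0.7, 0, 0, 0, 0, 0, 0.1775, 0, 0, 0, 0, 0, 0, 0.1775, 0, 0, 0, 0, 0, 0, 0.1775, 0, 0, 0, 0, 0, 0, 0.1775, 0, 0, 0, 0, 0, 0, 0.1775, 0, 0, 0, 0, 0, 0, 0.1775, 0],
  "squeeze": 30
}}

```text
clock: 13.5
position: [0.6367, 0.2199, 0.0851]
ee_rot: [-0.064, 0.998, 0.0, 0.001]
ft_force: [-1.3, 0.7, 6.5]
grip_width: 0.275
grasp_force: 29.7
```

```bash
python3 - <<'E'
from h import *
o=status.get_obs(); print(o['clock'],o['position'],o['grip_width']*85,o['grasp_force'],o['ft_force'])
for z in (.30,.20,.149): print(rel((.433,-.3005,z),62.4,frm=((.635,.2195,.083),97.4)))
E
```

```text
13.5 [0.6367 0.2199 0.0851] 23.403685358631243 29.727725336852018 [-1.2592  0.6535  6.5054]
(array([ 0.,  0., 35.]), array([ 0.2673, -0.4897, -0.217 ]))
(array([ 0.,  0., 35.]), array([ 0.2673, -0.4897, -0.117 ]))
(array([ 0.,  0., 35.]), array([ 0.2673, -0.4897, -0.066 ]))
```

{"name": "play_rows", "arguments": {
  "plan": [0, 0, 0, 0, 0, -0.02, 0, 0, 0, 0, 0, 0, -0.07, 0, 0, 0, 0, 0, 0, -0.12, 0, 0, 0, 5, 0.02, -0.04, -0.17, 0, 0, 0, 9, 0.05, -0.09, -0.21, 0, 0, 0, 13, 0.08, -0.145, -0.225, 0, 0, 0, 17, 0.11, -0.2, -0.225, 0, 0, 0, 21, 0.14, -0.257, -0.225, 0, 0, 0, 25, 0.17, -0.312, -0.225, 0, 0, 0, 29, 0.2, -0.367, -0.225, 0, 0, 0, 32, 0.23, -0.42, -0.225, 0, 0, 0, 34, 0.252, -0.463, -0.225, 0, 0, 0, 35, 0.264, -0.484, -0.225, 0, 0, 0, 35, 0.267, -0.49, -0.225, 0, 0, 0, 35, 0.267, -0.49, -0.225, 0, 0, 0, 35, 0.267, -0.49, -0.225, 0]
}}

```text
clock: 15.5
position: [0.4352, -0.299, 0.3082]
ee_rot: [0.237, 0.972, 0.0, -0.0]
ft_force: [0.2, -0.1, -0.3]
grip_width: 0.268
grasp_force: 29.5
```

```bash
python3 - <<'E'
from h import *
o=status.get_obs(); print(o['clock'],o['position'],o['grip_width']*85,o['grasp_force'],o['ft_force'])
print(rel((.433,-.3005,.149),62.4))
m=viewer.camera_model("wrist"); im=viewer.camera("wrist"); t=viewer.camera("top")
cv2.imwrite("pics/c7.png",np.hstack([im[:,:,::-1][:,100:540],cv2.resize(t[240:360,320:440,::-1],(360,360)) if 0 else cv2.copyMakeBorder(cv2.resize(t[240:360,320:440,::-1],(360,360),interpolation=cv2.INTER_CUBIC),60,60,0,0,0)]))
E
```

```text
15.5 [ 0.4352 -0.299   0.3082] 22.816688916678334 29.500974591064733 [ 0.2249 -0.1409 -0.2912]
(array([ 0.03, -0.02,  0.18]), array([ 0.0012, -0.0024,  0.1592]))
```

View pics/c7.png

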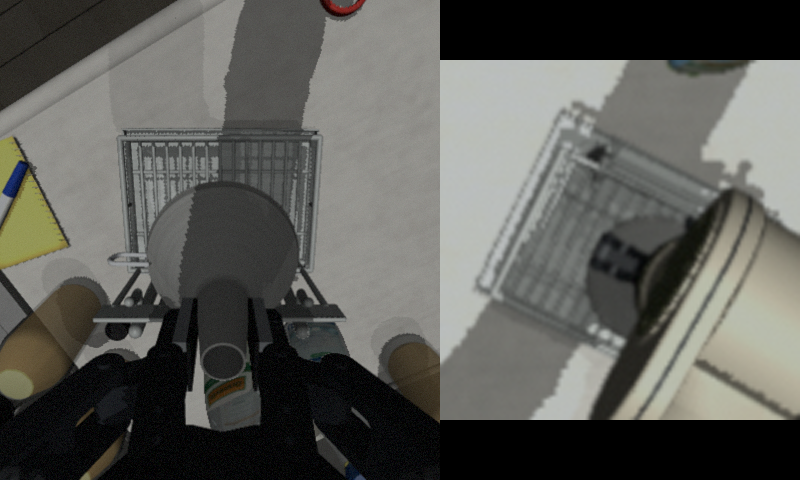

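Wrist view: funnel upright in the grip and centred on the shelf sideways, with its tab toward the rack's -y. Lowering.

{"name": "play_rows", "arguments": {
  "plan": [0, 0, 0, 0.001, -0.002, 0.04, 0, 0, 0, 0, 0.001, -0.002, 0.09, 0, 0, 0, 0, 0.001, -0.002, 0.125, 0, 0, 0, 0, 0.001, -0.002, 0.145, 0, 0, 0, 0, 0.001, -0.002, 0.154, 0, 0, 0, 0, 0.001, -0.002, 0.157, 0, 0, 0, 0, 0.001, -0.002, 0.157, 0]
}}

```text
clock: 16.48
position: [0.4327, -0.3021, 0.1519]
ee_rot: [0.238, 0.971, -0.0, 0.0]
ft_force: [0.5, -0.6, -0.6]
grip_width: 0.27
grasp_force: 29.5
```

{"name": "play_rows", "arguments": {
  "plan": [0, 0, 0, 0, 0, 0.001, 0, 0, 0, 0, 0, 0, 0.002, 0, 0, 0, 0, 0, 0, 0.003, 0, 0, 0, 0, 0, 0, 0.004, 0, 0, 0, 0, 0, 0, 0.004, 0]
}}

```text
clock: 17.1
position: [0.4323, -0.302, 0.1472]
ee_rot: [0.239, 0.971, 0.0, -0.0]
ft_force: [0.1, 0.3, -0.9]
grip_width: 0.269
grasp_force: 29.5
```

{"name": "play_rows", "arguments": {
  "plan": [0, 0, 0, 0, 0, 0.001, 0, 0, 0, 0, 0, 0, 0.002, 0, 0, 0, 0, 0, 0, 0.003, 0, 0, 0, 0, 0, 0, 0.003, 0]
}}

```text
clock: 17.6
position: [0.4316, -0.3019, 0.1449]
ee_rot: [0.239, 0.971, 0.0, -0.001]
ft_force: [-7.4, 3.6, 12.6]
grip_width: 0.271
grasp_force: 31.6
```

{"name": "play_rows", "arguments": {
  "plan": [0, 0, 0, 0, 0, -0.002, 0, 0, 0, 0, 0, 0, -0.002, 0, 0, 0, 0, 0, 0, -0.002, 0.32, 0, 0, 0, 0, 0, -0.002, 0.4, 0, 0, 0, 0, 0, -0.002, 0.6, 0, 0, 0, 0, 0, -0.002, 0.6, 0, 0, 0, 0, 0, -0.002, 0.6, 0, 0, 0, 0, 0, -0.03, 0.6, 0, 0, 0, 0, 0, -0.08, 0.6, 0, 0, 0, 0, 0, -0.13, 0.6, 0, 0, 0, 0, 0, -0.18, 0.6, 0, 0, 0, 0, 0, -0.2, 0.6, 0, 0, 0, 0, 0, -0.2, 0.6, 0, 0, 0, 0, 0, -0.2, 0.6]
}}

```text
clock: 19.35
position: [0.432, -0.3018, 0.3431]
ee_rot: [0.239, 0.971, 0.0, -0.001]
ft_force: [0.2, 0.5, 0.7]
grip_width: 0.601
grasp_force: 0.0
```

```bash
python3 - <<'E'
from h import *
o=status.get_obs(); print(o['clock'],o['position'],o['ft_force'])
m=viewer.camera_model("wrist"); im=viewer.camera("wrist"); cv2.imwrite("pics/w8.png",im[:,:,::-1])
g=cv2.cvtColor(im,cv2.COLOR_RGB2GRAY)
a=np.radians(-27.6);u=np.array([np.cos(a),np.sin(a)]);v=np.array([-u[1],u[0]]); k=np.array([.4887,-.3306])
for n,p in dict(spout=(.432,-.302,.166),strapL=(*(k+.1*v),.2),strapR=(*(k-.1*v),.2),mouth=(.432,-.302,.06)).items(): print(n,proj(m,[p]))
x,y=proj(m,[(.432,-.302,.166)])[0].astype(int)
c=cv2.HoughCircles(cv2.medianBlur(g,3)[y-50:y+50,x-60:x+60],cv2.HOUGH_GRADIENT,1,20,param1=80,param2=14,minRadius=6,maxRadius=18)
print("spout circles",None if c is None else c[0]+[x-60,y-50,0])
c=cv2.HoughCircles(cv2.medianBlur(g,5),cv2.HOUGH_GRADIENT,1,40,param1=80,param2=25,minRadius=45,maxRadius=90)
print("mouth circles",None if c is None else c[0][:4])
E
```

```text
19.35 [ 0.432  -0.3018  0.3431] [0.2246 0.4642 0.6889]
spout [[322.8358 223.4797]]
strapL [[436.6216 303.0818]]
strapR [[211.0418 302.869 ]]
mouth [[322.7524 199.8071]]
spout circles [[294.5 246.5  16.3]
 [353.5 245.5  16.3]
 [320.5 242.5  13.7]
 [321.5 203.5  11.8]
 [273.5 233.5  10.6]
 [273.5 185.5   8.2]
 [373.5 242.5   8.2]]
mouth circles [[330.5 209.5  78.4]
 [201.5 242.5  86.1]
 [294.5 304.5  79.5]
 [181.5 204.5  89.4]]
```

```bash
python3 - <<'E'
from h import *
im=cv2.imread("pics/w8.png"); g=cv2.cvtColor(im,cv2.COLOR_BGR2GRAY)
b=cv2.inRange(g[190:260,285:365],0,45); n,l,s,c=cv2.connectedComponentsWithStats(b)
for i in range(1,n):
    if s[i,4]>25: print("dark",s[i],c[i]+[285,190])
L=cv2.HoughLinesP(cv2.Canny(g[280:330,180:460],40,110),1,np.pi/360,30,minLineLength=35,maxLineGap=6)
for q in (L[:,0] if L is not None else []): 
    if abs(q[1]-q[3])<6: print("line",q+[180,280,180,280])
E
python3 - <<'E'
import cv2
g=cv2.resize(cv2.imread("pics/w8.png",0)[192:262,282:364],None,fx=.5,fy=.5,interpolation=cv2.INTER_AREA)
for r in g: print("".join(" .:-=+*#%@"[v//26] for v in r))
E
```

```text
dark [ 26   2  25  21 282] [323.3901 200.2695]
dark [31 25 15  5 38] [323.0789 217.2895]
line [212 298 436 298]
line [265 287 382 287]
line [246 301 302 301]
---------------::.......:::::::::::::::::
---------------:..........:::::::::::::::
=--------------:..........:::::::::::::::
---------------............::::::::::::::
--------------:............::::::::::::::
--------------:.....:......::::::::::::::
--------------:...:--:::...::::::::::::::
--------------:..-:::::::..::::::::::::::
--------------:.::::::::-..::::::::::::::
=-------------:.-:::::::-:.::::::::::::::
=:------------:::::::::::::::::::::::::::
=-------------:::.::::::::::::::::::::::-
+--------------::.......::::::::::::::::-
+-=-----------::::.....::::::::::::::.::-
+-+-----------:::::::::::::::::::::::.::-
+-==-----------:::::::::::::::::::::::::-
=-==-----------::::::::::::::::::::::::::
====-=--------:::::::::::::::::::::::::::
-:---=--------:::::::::::::::::::::::::::
=-==-=-==-::---:::::::::::::::.::::::::::
=-====--==-:::::::::::::::....:::::::::::
+-====-====-:-::..:.........:::::::::::::
=-====-====--=-:::::::..:::::::::::::::::
+-===+-=+==-=+=-----::---:::---:::---::-:
===+=+==+==-=+=-----::----::---:::---::-:
=-=+=+-=+====+=-----::----::---::----::-:
+:=+=+==+====+=:----------::---::----::-:
+:===+==+==-=+=-----:-----::---::----::-:
-:-==---==-----:----::----::---::----::-:
::---::--=-:--:::::::::::::.:::::::::::::
-:=============:::::::::::::::::::::::::.
:.-+==++=======--------:-:--:-:-:::-::-:.
..:-::::::::::::::::::::::::::::::::::::.
.-=======--::::::::::::::::::::::::::::::
.-+++++=----------:----:-:--::--:--:-::-:
```

```bash
python3 - <<'E'
from h import *
g0=cv2.imread("pics/w8.png",0).astype(float); import time
for _ in range(6): im=viewer.camera("wrist")
g=cv2.cvtColor(im,cv2.COLOR_RGB2GRAY).astype(float)
print(cv2.phaseCorrelate(g0[120:290,200:440].copy(),g[120:290,200:440].copy()),np.abs(g-g0)[120:290,200:440].mean())
r=manip.hand_in(); print(r)
E
```

```text
((0.09244210266120945, -0.5191680105614296), 0.9973244262949316) 4.440294117647059
the job is handed in; nothing more can be done
None
```

The rack hangs released on both hooks over the pan, the funnel stands mouth down inside its rim, no bottle was knocked over, and I handed the job in at about 20 s; the hand-in returned no verdict.

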